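Dry a pair of shoe lasts: pair up, then set the air valve

TASK

One wooden shoe last stands on the perforated drying bed: set its equally long mate (not the longer odd last) down in the empty bay beside it, sole flat on the bed, toe pointing the same way, and let go. Then set the bed's air valve by the handle on its wheel: turn it clockwise until it closes against its stop, open it exactly two full turns from there, and finish while still gripping that handle. Leave the partner last, the odd last, the tin and the hammer where they are.

Things in the scene. Friction and masses are not known exactly. Their poses are not given: they have to be found in the camera images.
- mate_grip (a point): mid-point of the fin on top of the loose mate, 70 mm above its sole. x to the toe, z up. The fin is 28 mm thick (y) with flat upright sides, 60 mm long (30 mm either way along x), from 15 mm below to 20 mm above this point: pinch it across y from above. Heel end 58 mm behind this point, toe tip 106 mm ahead
- mate_toe (a point): tip of the mate's toe, 10 mm above its sole, 104 mm ahead of mate_grip along x
- mate: the loose mate: a plain wooden shoe last (foot form), 164 mm long, 57 mm wide at the ball, 90 mm high, 0.17 to 0.35 kg, standing on its flat sole on the bench. Origin in the sole, under the middle of its length (24 mm ahead of and 70 mm below mate_grip), x to the toe, z up
- partner_grip (a point): the same fin point (70 mm above the sole) on the partner, the mirror-image last already standing in the other bay of the bed, toe along the bed's +x (loose, not fixed); leave it alone
- odd_grip (a point): fin point of the odd last, of the same make but 200 mm long and 110 mm high, standing on the bench; this point is 85 mm above its sole; x to the toe; bystander
- empty_bay (a point): centre of the floor of the drying bed's empty bay. The bed is an aluminium plate with rows of air holes, fixed, its floor 24 mm above the bench. Bay 198 mm long (x; toes point to +x) by 86 mm wide (y), with 10 mm high rims all round. The partner's bay is the same, 92 mm away at +y. For a centred mate, mate_grip lies at x -24, y 0, z +70 mm from here
- hub (a point): point on the upright axis of the valve wheel, level with the middle of the crank grip, 112 mm above the bench. The valve is part of the drying bed, 169 mm from empty_bay towards the bed's -y. The wheel is a dark steel ring 122 mm across, lying level, its rim top 86 mm and its hub top 93 mm above the bench
- crank_grip: black upright handle on the wheel's rim: a round cylinder 22 mm across, 44 mm high, that spins freely about its own upright axis, so a gripper can hold it from above and go round without turning. Origin at its middle, 112 mm above the bench, 55 mm from the wheel's axis. Turning takes about 3 N here
- valve_wheel (a joint): angle of the valve wheel in rad: 0 is closed on its rigid stop, growing as it opens (anticlockwise seen from above; closing is clockwise). Starts 0.25 to 0.75 turn open; one turn is 6.283. At 0 the handle lies from the hub along the bed's +x. The wheel stays where it is left
- partner: the partner last already on the bed; origin in its sole, under the middle of its length; bystander
- odd: the longer odd last; origin in its sole, under the middle of its length; bystander
- tin: steel tin 72 mm across, 100 mm high, origin under its base; bystander on the far side of the bench
- hammer: hammer 260 mm long lying on the far side of the bench; bystander
Not all that is in view belongs to the job. Leave any green or purple look-alike of the mate alone.

How it is judged:
By the outcome, as a careful person would: the job done as asked, in the order asked, and still so for the second after the job is handed in, while the arm keeps its last pose, push and grip.
It also fails if it takes over 72 s, if anything falls off the work surface, if the arm or the gripper's body presses on something with over 40 N, if the wrist force passes 120 N, or if a joint passes its speed limit or range.

ROBOT

A 6-joint arm with a two-finger parallel gripper is mounted at the origin on the work surface. World frame = base frame: x ahead of the robot, y to its left, z up, the work surface at z = 0. Lengths are in m, angles in rad, forces in N, time in s.
With the tool pointing down it reaches from about 0.35 to 1 m from the base axis. Payload 7.1 kg.
Tool frame: the origin (TCP) lies between the finger pads; the fingertips stand 22 mm ahead of it and the grasp point (between the pads) lies 3 mm ahead of it; z points along the fingers, y is the line along which they close (so a half turn about z gives the same grasp; the last joint's range is limited). The gripper opens to 85 mm and grips with 20 to 120 N. Pads are 22 mm wide; open, the fingers measure 114 mm over their backs; the gripper's body (76 mm by 85 mm) begins 54 mm behind the grasp point. The pads swing forward as they close: fully open they stand 13 mm farther back than shut.
Start: joints at [-1.36, 0.423, 1.63, -0, 1.089, -0.019], TCP at [0.142, -0.609, 0.253] pointing down, gripper open.
Joint ranges: [-3, 3], [-0.9, 2.11], [0.09, 2.58], [-1.31, 4.45], [0.11, 2.69], [-2.54, 2.54]. Speed limits (rad/s): [2.39, 2.39, 3.01, 3.14, 3.14, 3.14].

INTERFACE

Orientations are given as a rotation vector (axis times angle).
In Python, from rig import manip gives the robot as it stands. The module is installed in compiled form; this text tells all that it offers. Calls block until the motion is done:
- manip.move_to(position, orientation): joint-space move of the TCP to a pose.
- manip.servo_line(position, orientation=None, rate=0.15): straight line of the TCP; orientation=None keeps the orientation; rate is the mean speed in m/s.
- manip.set_joints(angles): joint-space move.
- manip.command_gripper(opening, f_grip=None): finger opening in m; f_grip is the grip in N (None keeps the last); returns when the fingers have stopped.
- manip.hold(seconds).
- manip.solve_ik(position, orientation): joint angles nearest the present ones, or None.
- manip.camera(name): name is "scene" or "top" or "wrist"; returns a dict with "image" (420x560x3 uint8, red, green, blue), "fx", "fy", "cx", "cy" (pixels), "cam_to_world" (4x4, takes a point from camera to world coordinates); the wrist camera has in their place "mount" (4x4, takes a point from camera to tool coordinates, whose origin is the TCP and whose axes are the flange's). Camera axes: x right, y down, z forward; pixel columns grow to the right and rows downward; lengths in m; the calibration is good to about 2 mm. A picture is of the moment at which its call begins: read the wrist's pose just before it. There is no depth.
A pose or a line that the arm cannot do raises manip.IKError and nothing moves.
- manip.sign_off(): hands the job in; it is judged then, once.
Readings, each from a call of its own:
- manip.get_time(): time.
- manip.get_joint_positions(): joint angles.
- manip.get_joint_vel(): joint speeds.
- manip.get_tau(): joint torques, N m.
- manip.get_position(): TCP position.
- manip.get_ee_rot(): TCP orientation.
- manip.get_contact_force(): force on the tool from outside, world axes, zero at the start.
- manip.get_torque(): the same for the moment, N m.
- manip.get_width(): finger opening in m.
- manip.get_grip_force(): force on a finger pad.
Only numpy, scipy, OpenCV 4.12 (cv2) and the standard library are available. Lean on these libraries where they do the work, as an engineer would, in place of code of your own. Each camera call takes 0.05 s, during which the arm holds its last target. There are 200 camera calls.

## Working session

There is one attempt and no reset: what is moved stays moved. The work goes in short steps, each a Python script; the robot and the scene stay as the last script left them, time stands still between calls to the robot, and variables do not carry over. Pictures are saved under pics/ and viewed, at most 13 in all, crops included, and the job is handed in when it is done.

```bash
mkdir -p pics; python3 - <<'E'
from rig import manip
import cv2,numpy as np,pickle
d={}
for n in("scene","top"):
    c=manip.camera(n);d[n]=c;cv2.imwrite(f"pics/{n}.png",c["image"][:,:,::-1]);print(n,c["fx"],c["cx"],c["cy"],np.round(c["cam_to_world"],3).tolist())
pickle.dump(d,open("d.pkl","wb"));print(manip.get_time(),manip.get_ee_rot())
E
```

```text
scene 499.2238804705381 283.8942705576822 204.8565514445965 [[0.199, 0.785, -0.586, 1.293], [0.98, -0.169, 0.107, -0.013], [-0.015, -0.596, -0.803, 1.208], [0.0, 0.0, 0.0, 1.0]]
top 430.0580594169392 277.3833861914086 204.5174594705389 [[0.005, -0.995, 0.096, 0.382], [-0.999, -0.009, -0.033, 0.159], [0.033, -0.096, -0.995, 1.18], [0.0, 0.0, 0.0, 1.0]]
0.1 [-3.11953693e+00 -3.60046033e-01  2.16186200e-04]
```

View pics/top.png

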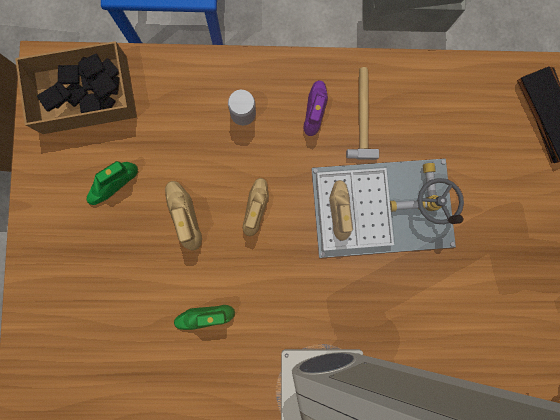

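View pics/scene.png

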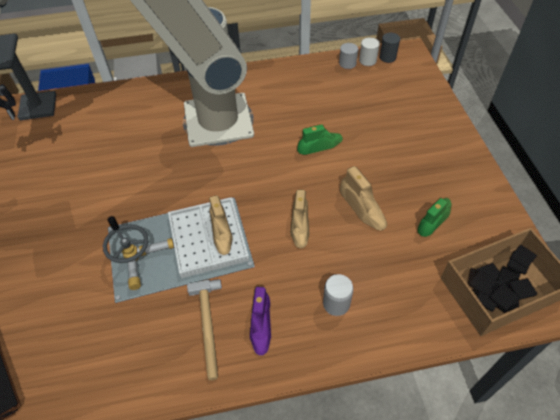

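Top view: the candidates are the wooden last at (256,208), the larger wooden last at (182,215), which is likely the odd one, and the partner in the bed at (342,208). The look-alikes are green at (112,183) and (204,318), and purple at (316,108). I choose (256,208) and check it in a close crop.

```bash
python3 - <<'E'
import cv2,numpy as np,pickle
d=pickle.load(open("d.pkl","rb"))
a=d["top"]["image"][155:265,155:470,::-1];b=d["scene"]["image"][165:305,90:405,::-1]
s=2.5
im=np.vstack([cv2.resize(x,None,fx=s,fy=s,interpolation=cv2.INTER_CUBIC) for x in(a,b)])
print(im.shape);cv2.imwrite("pics/c1.png",im[:600])
E
```

```text
(625, 788, 3)
```

View pics/c1.png

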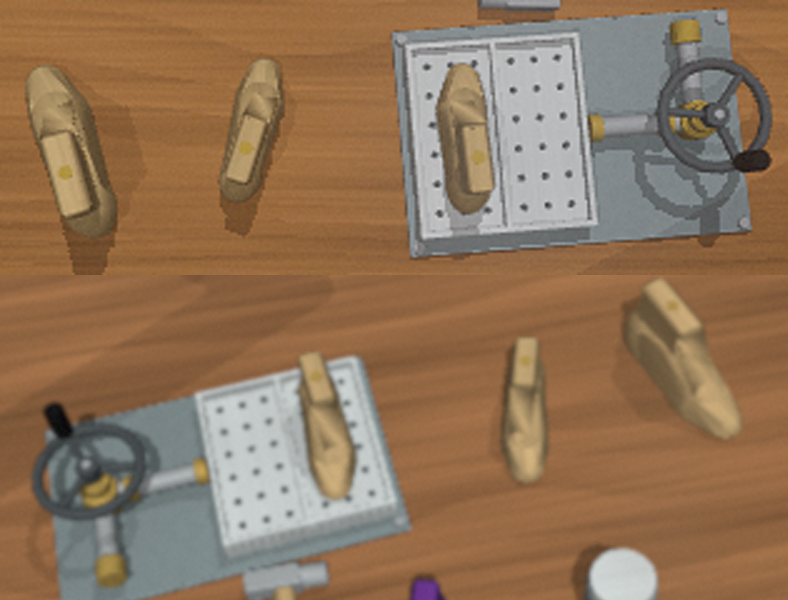

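The crop confirms it: the mate is the shorter wooden last, with its fin dot at top (253.4,213.8) and toe at (261,180), and the odd last is clearly longer. The bed's toes point up in the image, the empty bay is the right-hand one, and the hub is at about (441,200.6).

```bash
cat > h.py <<'E'
import cv2,numpy as np,pickle
def ray(c,uv,T=None):
    T=c["cam_to_world"] if T is None else T
    p=np.atleast_2d(uv).astype(float)
    v=np.c_[(p[:,0]-c["cx"])/c["fx"],(p[:,1]-c["cy"])/c["fy"],np.ones(len(p))]@T[:3,:3].T
    return T[:3,3],v
def onz(c,uv,z,T=None):
    o,v=ray(c,uv,T); return o+v*((z-o[2])/v[:,2])[:,None]
def tri(c1,u1,c2,u2):
    A=[];b=[]
    for c,u in((c1,u1),(c2,u2)):
        o,v=ray(c,u);v=v[0]/np.linalg.norm(v[0]);P=np.eye(3)-np.outer(v,v);A.append(P);b.append(P@o)
    return np.linalg.lstsq(np.vstack(A),np.hstack(b),rcond=None)[0]
E
python3 - <<'E'
from h import *
np.set_printoptions(precision=4,suppress=True)
d=pickle.load(open("d.pkl","rb"));t,s=d["top"],d["scene"]
def T(x,y):return (155+(x+.5)/2.5-.5,155+(y+.5)/2.5-.5)
def S(x,y):return (90+(x+.5)/2.5-.5,165+(y-275+.5)/2.5-.5)
for n,a,b in(("mate",T(246,147),S(526,361)),("odd",T(66,173),S(672,305)),("partner",T(478,157),S(317,377)),("hub",T(715,114),S(88,467)),("matetoe",T(266,61),S(526,480))):
    print(n,tri(t,a,s,b),onz(t,a,.093),onz(s,b,.093))
for n,c,box in(("top",t,(310,155,400,260)),("scene",s,(160,190,260,285))):
    hsv=cv2.cvtColor(c["image"],cv2.COLOR_RGB2HSV)
    m=((hsv[...,2]>165)&(hsv[...,1]<25)).astype(np.uint8);k=np.zeros_like(m);x0,y0,x1,y1=box;k[y0:y1,x0:x1]=1;m&=k
    if n=="scene": m[278:,]=0
    m=cv2.morphologyEx(m,cv2.MORPH_OPEN,np.ones((3,3),np.uint8))
    cs=max(cv2.findContours(m,0,1)[0],key=cv2.contourArea)[:,0]
    w=onz(c,cs,.034);r=cv2.minAreaRect(w[:,:2].astype(np.float32)*1000);print(n,r,cv2.boundingRect(cs));print(cv2.boxPoints(r))
    # wood mate
    m=((hsv[...,1]>60)&(hsv[...,1]<140)&(hsv[...,2]>120)&(hsv[...,0]>12)).astype(np.uint8)
    for q in cv2.findContours(m,0,1)[0]:
        if cv2.contourArea(q)>150: print(cv2.minAreaRect(q))
    m=(hsv[...,2]<45).astype(np.uint8)
    for q in cv2.findContours(m,0,1)[0]:
        if 30<cv2.contourArea(q)<300: print("blk",cv2.minAreaRect(q))
E
```

```text
mate [0.4646 0.1847 0.0882] [[0.4642 0.1843 0.093 ]] [[0.4682 0.1842 0.093 ]]
odd [0.4359 0.3619 0.1079] [[0.4366 0.3646 0.093 ]] [[0.4243 0.3671 0.093 ]]
partner [ 0.4547 -0.0481  0.1109] [[ 0.4559 -0.0519  0.093 ]] [[ 0.4411 -0.0483  0.093 ]]
hub [ 0.5029 -0.3022  0.0848] [[ 0.5021 -0.298   0.093 ]] [[ 0.5084 -0.3008  0.093 ]]
matetoe [0.5664 0.1644 0.0022] [[0.5524 0.1649 0.093 ]] [[0.6209 0.1501 0.093 ]]
top ((481.5746154785156, -129.8262481689453), (195.3291015625, 87.43302154541016), 4.654841899871826) (352, 173, 38, 75)
[[ 380.6844  -94.1797]
 [ 387.7799 -181.3243]
 [ 582.4648 -165.4728]
 [ 575.3693  -78.3282]]
((381.15521240234375, 263.86212158203125), (20.678327560424805, 83.21157836914062), 85.2363510131836)
((180.1690216064453, 212.67477416992188), (66.5064468383789, 21.587419509887695), 73.85565948486328)
((340.7461853027344, 206.46925354003906), (52.962833404541016, 17.240825653076172), 82.87498474121094)
((254.97421264648438, 204.9928436279297), (16.433334350585938, 55.77698516845703), 15.52410888671875)
((340.7507629394531, 155.0138397216797), (19.63638687133789, 30.00
[... 2480 characters left out ...]
0.0)
((124.0, 25.0), (50.0, 80.0), 90.0)
blk ((113.10000610351562, 223.2000274658203), (13.86362075805664, 6.260990142822266), 63.43495178222656)
blk ((47.25000762939453, 109.25000762939453), (14.849242210388184, 33.941123962402344), 45.0)
blk ((7.0, 99.5), (31.0, 14.0), 90.0)
blk ((382.5567932128906, 49.57423782348633), (3.6345021724700928, 18.833328247070312), 7.594643592834473)
blk ((233.39999389648438, 35.30000305175781), (22.485998153686523, 8.34386157989502), 81.8698959350586)
blk ((430.5882873535156, 16.647056579589844), (4.3656415939331055, 16.492422103881836), 14.03624439239502)
blk ((463.561279296875, 34.198272705078125), (2.6860804557800293, 70.21210479736328), 17.818889617919922)
```

```bash
cat >> h.py <<'E'
def rv(deg):
    a=np.radians(deg)/2; return np.pi*np.array([np.cos(a),np.sin(a),0])
def wcam(manip,name):
    from scipy.spatial.transform import Rotation as R
    T=np.eye(4);T[:3,3]=manip.get_position();T[:3,:3]=R.from_rotvec(manip.get_ee_rot()).as_matrix()
    c=manip.camera("wrist");c["cam_to_world"]=T@c["mount"]
    cv2.imwrite(f"pics/{name}.png",c["image"][:,:,::-1]);pickle.dump(c,open(name+".pkl","wb"));return c
E
python3 - <<'E'
from h import *
from rig import manip
np.set_printoptions(precision=3,suppress=True)
c=manip.camera("wrist");print(c["mount"],c["fx"])
for y in (4.6,184.6,-175.4): print(y,manip.solve_ik([.49,-.2,.36],rv(y)))
for y in (-11.3,168.7): print(y,manip.solve_ik([.46,.18,.28],rv(y)))
# camera axis offset at range: place it so that the optical axis hits the target
def look(x,y,z,yaw,h):
    from scipy.spatial.transform import Rotation as R
    Rw=R.from_rotvec(rv(yaw)).as_matrix();M=c["mount"];o=Rw@M[:3,3];v=Rw@M[:3,2]
    s=(h-z-o[2])/v[2];p=o+v*s;return [x-p[0],y-p[1],z]
p=look(.495,-.20,.42,4.6,.06);print(p)
manip.move_to(p,rv(4.6));wcam(manip,"w_bed")
p=look(.49,.18,.34,-11.3,.06);print(p)
manip.move_to(p,rv(-11.3));wcam(manip,"w_mate");print(manip.get_time(),manip.get_joint_positions())
a=cv2.imread("pics/w_bed.png");b=cv2.imread("pics/w_mate.png");cv2.imwrite("pics/w2.png",cv2.resize(np.hstack([a,b]),(800,300),interpolation=3))
E
```

```text
[[-0.001 -0.953 -0.303  0.076]
 [ 1.    -0.001  0.     0.   ]
 [-0.    -0.303  0.953 -0.121]
 [ 0.     0.     0.     1.   ]] 371.23969327264484
4.6 [-0.41   0.169  1.728 -0.     1.245  1.081]
184.6 [-0.41   0.169  1.728  0.     1.245 -2.061]
-175.4 [-0.41   0.169  1.728 -0.     1.245 -2.061]
-11.3 [ 0.349  0.196  1.889 -0.     1.057  2.117]
168.7 [ 0.349  0.196  1.889  0.     1.057 -1.025]
[np.float64(0.5711237372067359), np.float64(-0.1933011150481349), 0.42]
[np.float64(0.540145376086998), np.float64(0.17054669101237743), 0.34]
3.8667 [ 0.283  0.247  1.674 -0.     1.22   2.052]
```

View pics/w_bed.png

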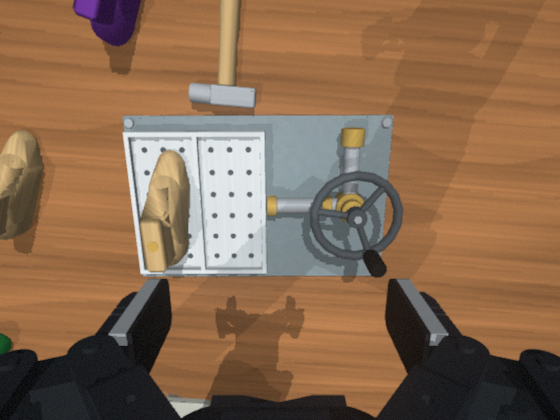

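View pics/w_mate.png

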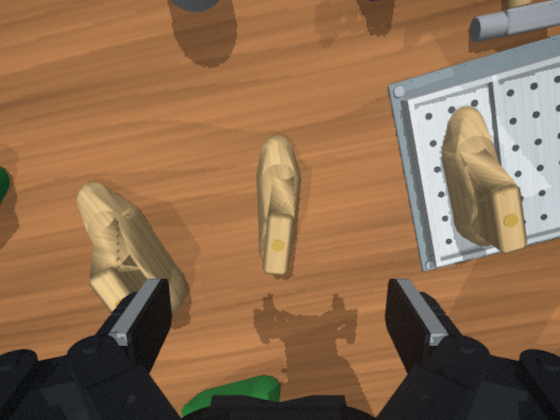

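The w_bed picture shows the empty bay (203–262, 138–268), hub top (358,217) and handle top at about (378,269). w_mate shows the mate fin dot at (278,245) and toe at (278,137).

```bash
python3 - <<'E'
from h import *
np.set_printoptions(precision=4,suppress=True)
d=pickle.load(open("d.pkl","rb"));t,s=d["top"],d["scene"]
b=pickle.load(open("w_bed.pkl","rb"));m=pickle.load(open("w_mate.pkl","rb"))
print("mate dot",onz(m,(278,245),.09),tri(m,(278,245),t,(253.4,213.8)))
hsv=cv2.cvtColor(m["image"],cv2.COLOR_RGB2HSV)
k=((hsv[...,0]>8)&(hsv[...,0]<30)&(hsv[...,1]>70)&(hsv[...,1]<170)&(hsv[...,2]>150)).astype(np.uint8)
# yellow dot by saturation within fin
roi=m["image"][222:272,264:292].astype(int);sat=hsv[222:272,264:292,1].astype(float);v=hsv[222:272,264:292,2]
dm=(sat>np.median(sat[v>150])+25)&(v>140);lab=cv2.connectedComponentsWithStats(dm.astype(np.uint8));
print([(r[4],c+np.array([264,222])) for r,c in zip(lab[2][1:],lab[3][1:]) if r[4]>10])
toe=onz(m,(278,137),.012)[0];dot=onz(m,(278,245),.09)[0];print("yaw",np.degrees(np.arctan2(*(toe-dot)[[1,0]])),np.hypot(*(toe-dot)[:2]))
for a,c,z in(((273.5,213),(290.5,272),.09),):pass
# fin edges
g=cv2.cvtColor(m["image"],cv2.COLOR_RGB2GRAY)
for r in range(215,272,8): print(r,hsv[r,256:302:2,2].tolist())
# holes
def holes(c,box):
    x0,y0,x1,y1=box;f=cv2.resize(cv2.cvtColor(c["image"],cv2.COLOR_RGB2GRAY)[y0:y1,x0:x1],None,fx=4,fy=4,interpolation=cv2.INTER_CUBIC)
    n,_,st,ce=cv2.connectedComponentsWithStats((f<cv2.blur(f,(41,41)).astype(int)-45).astype(np.uint8))
    return np.array([(q+.5)/4-.5+[x0,y0] for q,r in zip(ce,st) if 20<r[4]<700 and max(r[2:4])<36])
for n,c,bx in(("b",b,(205,142,260,264)),("top",t,(358,173,389,245))):
    h=holes(c,bx);w=onz(c,h,.024)[:,:2];r=cv2.minAreaRect((w*1000).astype(np.float32));print(n,len(h),w.mean(0),r)
    A=w-w.mean(0);print(np.degrees(np.arctan2(*np.linalg.svd(A)[2][0][::-1])))
# hub
print("hub",onz(b,(358,217),.093),onz(t,(440.6,200.2),.093))
for n,c,(x0,y0,x1,y1) in(("b",b,(300,160,415,290)),("top",t,(410,170,470,230))):
    i=c["image"][y0:y1,x0:x1];hv=cv2.cvtColor(i,cv2.COLOR_RGB2HSV)[...,2]
    k=(hv<38).astype(np.uint8);q=cv2.connectedComponentsWithStats(k)
    j=1+np.argmax(q[2][1:,4]);print(n,"black",q[2][j]+[x0,y0,0,0,0],q[3][j]+[x0,y0])
    w=onz(c,q[3][j]+[x0,y0],.112);print(w)
E
```

```text
mate dot [[0.4624 0.1845 0.09  ]] [0.4635 0.1839 0.0927]
[(np.int32(112), array([277.4196, 245.1429]))]
yaw -11.386443305050301 0.1066323094814862
215 [172, 123, 122, 125, 160, 185, 118, 133, 160, 153, 150, 140, 145, 137, 136, 129, 125, 131, 180, 140, 105, 150, 171]
223 [188, 143, 122, 123, 157, 140, 140, 190, 220, 214, 217, 215, 218, 222, 224, 220, 217, 164, 112, 100, 110, 166, 169]
231 [182, 157, 121, 137, 176, 140, 160, 207, 217, 214, 216, 216, 220, 222, 221, 219, 207, 138, 103, 105, 117, 160, 171]
239 [178, 145, 119, 145, 142, 128, 175, 216, 214, 206, 205, 207, 214, 218, 219, 219, 174, 113, 105, 110, 123, 173, 173]
247 [174, 153, 133, 139, 129, 148, 199, 214, 208, 208, 208, 205, 205, 204, 215, 205, 149, 101, 106, 127, 156, 175, 178]
255 [175, 174, 142, 148, 124, 167, 208, 212, 214, 217, 217, 222, 222, 219, 219, 185, 116, 100, 125, 153, 170, 168, 172]
263 [170, 170, 168, 156, 136, 185, 211, 210, 213, 216, 219, 222, 219, 218, 208, 154, 109, 126, 126, 176, 176, 174, 177]
271 [176, 173, 173, 173, 150, 185, 200, 208, 215, 218, 221, 220, 217, 217, 185, 125, 122, 124, 134, 171, 172, 171, 168]
b 18 [ 0.4877 -0.1336] ((487.7330017089844, -133.6612091064453), (160.485595703125, 52.20918655395508), 4.6942057609558105)
-175.32310513998726
top 20 [ 0.493 -0.138] ((489.5372619628906, -142.82275390625), (160.29153442382812, 70.52637481689453), 4.491389274597168)
-179.34048225089353
hub [[ 0.5052 -0.3021  0.093 ]] [[ 0.5024 -0.2978  0.093 ]]
b black [363 250  23  26 278] [372.0288 260.0755]
[[ 0.4556 -0.3233  0.112 ]]
top black [451 222   4   2   4] [452.5  222.75]
[[ 0.4434 -0.3184  0.112 ]]
```

```bash
python3 - <<'E'
from h import *
from rig import manip
np.set_printoptions(precision=4,suppress=True)
m=pickle.load(open("w_mate.pkl","rb"))
v=cv2.cvtColor(m["image"],cv2.COLOR_RGB2HSV)[...,2].astype(float)
mid=[]
for r in range(223,270,3):
    c=np.where(v[r,258:300]>178)[0]+258; c=c[c>=264]
    mid.append(((c.min()+c.max())/2,r,c.max()-c.min()))
mid=np.array(mid);w=onz(m,mid[:,:2],.09)
p=np.polyfit(w[:,0],w[:,1],1);yaw=np.degrees(np.arctan(p[0]));print(mid[::3],yaw)
c=onz(m,(277.4,245.1),.09)[0][:2];c[1]=.7*c[1]+.3*np.polyval(p,c[0]);print(c)
manip.command_gripper(.06)
manip.move_to([c[0],c[1],.16],rv(yaw));wcam(manip,"w_near");print(manip.get_joint_positions(),manip.get_time())
E
```

```text
[[279.5 223.   19. ]
 [278.5 232.   19. ]
 [277.5 241.   19. ]
 [277.  250.   18. ]
 [276.  259.   18. ]
 [275.  268.   18. ]] -16.219984504010725
[0.4625 0.1851]
[ 0.3566  0.3779  1.9701 -0.0001  0.7899  2.2104] 5.1
```

View pics/w_near.png

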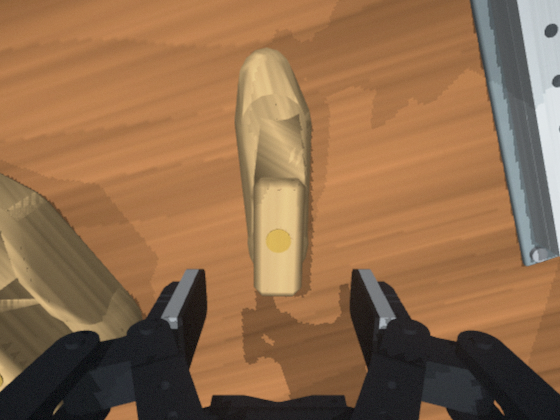

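The mate's fin sits straight and centred between the fingers (dot at (278,240), fin edges about 254–306). Next I descend, grip, lift, and look.

```bash
python3 - <<'E'
from h import *
from rig import manip
np.set_printoptions(precision=4,suppress=True)
m=pickle.load(open("w_near.pkl","rb"));c=onz(m,(278.5,240),.09)[0];print(c)
yaw=-16.2;r=rv(yaw);z=.078
manip.servo_line([c[0],c[1],z],r,.12)
print(manip.get_contact_force())
manip.command_gripper(0.0,45);print(manip.get_width(),manip.get_grip_force(),manip.get_contact_force())
manip.servo_line([c[0],c[1],.25],r,.2);print(manip.get_contact_force(),manip.get_width())
g=np.radians(4.7);b=np.array([.4895,-.135])
p=b-.024*np.array([np.cos(g),np.sin(g)])
manip.move_to([*p,.25],rv(4.7));wcam(manip,"w_over")
print(manip.get_time(),manip.get_width(),manip.get_position(),p)
E
```

```text
[0.4627 0.1849 0.09  ]
[-0.6621 -0.0612  0.3075]
0.027525739095603137 44.39633308444172 [ 0.0463 -0.7697  6.2818]
[-0.2412  0.3516 -3.0742] 0.027391198154669387
8.6 0.027396171747441543 [ 0.4657 -0.1361  0.2497] [ 0.4656 -0.137 ]
```

View pics/w_over.png

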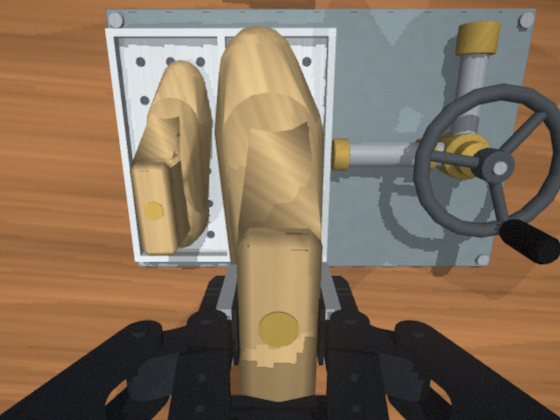

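The mate is held straight. The tray's outer rim corners are near (107,29), (336,29), (327,261) and (136,262), the hub top is at (497,168), and the handle top is at about (545,248).

```bash
python3 - <<'E'
from h import *
np.set_printoptions(precision=4,suppress=True)
m=pickle.load(open("w_over.pkl","rb"));b=pickle.load(open("w_bed.pkl","rb"))
w=onz(m,[(107,29),(336,29),(327,261),(136,262)],.034);print(w)
g=np.radians(4.7);ex=np.array([np.cos(g),np.sin(g)]);ey=np.array([-ex[1],ex[0]])
c=w.mean(0)[:2];print(c,"bay",c-.046*ey,"hub pred",c-.215*ey)
print((w[:,:2]-c)@np.c_[ex,ey])
print("hub",onz(m,(497,168),.093),"handle top",onz(m,(545,248),.134))
wb=onz(b,[(124,134),(265,132),(267,272),(140,275)],.034);cb=wb.mean(0)[:2];print(wb,cb-.046*ey)
E
```

```text
[[ 0.5805  0.0137  0.034 ]
 [ 0.5958 -0.1743  0.034 ]
 [ 0.3871 -0.1923  0.034 ]
 [ 0.3705 -0.0029  0.034 ]]
[ 0.4835 -0.0889] bay [ 0.4872 -0.1348] hub pred [ 0.5011 -0.3032]
[[ 0.1051  0.0943]
 [ 0.1049 -0.0943]
 [-0.1045 -0.0951]
 [-0.1055  0.095 ]]
hub [[ 0.5014 -0.3004  0.093 ]] handle top [[ 0.4551 -0.323   0.134 ]]
[[ 0.5786  0.0134  0.034 ]
 [ 0.5961 -0.1754  0.034 ]
 [ 0.3888 -0.1925  0.034 ]
 [ 0.3687 -0.001   0.034 ]] [ 0.4868 -0.1347]
```

```bash
python3 - <<'E'
from h import *
from rig import manip
np.set_printoptions(precision=4,suppress=True)
g=np.radians(4.7);ex=np.array([np.cos(g),np.sin(g)])
p=np.array([.487,-.1348])-.024*ex;r=rv(4.7)
manip.servo_line([*p,.112],r,.15);f0=manip.get_contact_force()[2]
z=.112
while z>.0985:
    z-=.0015;manip.servo_line([*p,z],r,.03);f=manip.get_contact_force()[2]-f0
    if f>2.5: break
print(z,f,manip.get_position(),manip.get_torque())
manip.command_gripper(.048);print(manip.get_width(),manip.get_contact_force())
manip.servo_line([*p,.20],r,.2)
# view the wheel from above
H=np.array([.5012,-.302])
manip.move_to([H[0]+.06,H[1]+.03,.27],rv(4.7));wcam(manip,"w_hub");print(manip.get_time())
E
```

```text
0.10149999999999999 16.42063535325156 [ 0.463  -0.1366  0.1026] [ 0.351   0.7409 -0.1396]
0.048255734425150146 [0.2246 0.2207 0.4281]
13.1917
```

View pics/w_hub.png

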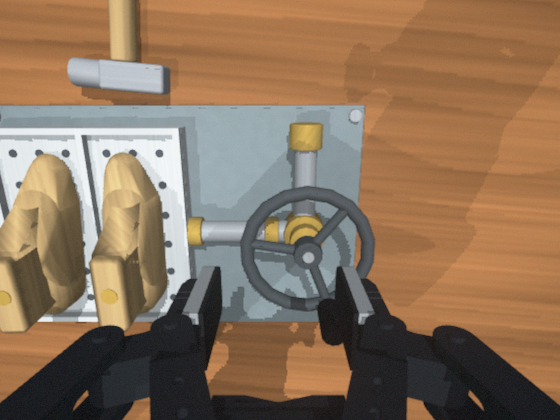

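The mate sits parallel to the partner inside the empty bay. In this view the hub is at (308,257), and the handle is half hidden by a finger at (333,320), so I take one more look for it from farther back.

```bash
python3 - <<'E'
from h import *
from rig import manip
np.set_printoptions(precision=4,suppress=True)
m=pickle.load(open("w_hub.pkl","rb"));print("hub",onz(m,(308,257),.093))
# check mate: fin dots
print("mate dot",onz(m,(109.5,296.5),.114),"partner",onz(m,(3,297),.114))
manip.move_to([.475,-.312,.27],rv(4.7));c=wcam(manip,"w_h2")
print(manip.get_time(),manip.solve_ik([.455,-.323,.117],rv(4.7)))
E
```

```text
hub [[ 0.5018 -0.3021  0.093 ]]
mate dot [[ 0.4616 -0.1371  0.114 ]] partner [[ 0.4537 -0.0477  0.114 ]]
13.7083 [-0.6387  0.5205  1.8612 -0.      0.7598  0.8501]
```

View pics/w_h2.png

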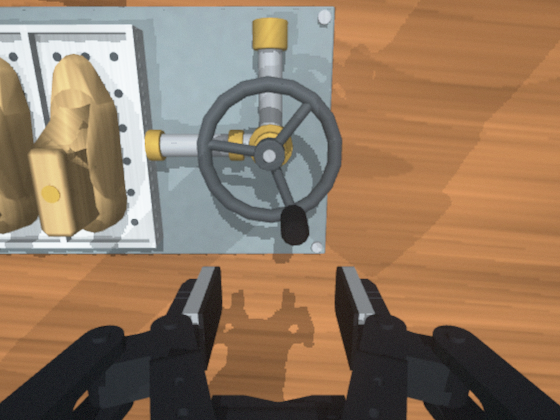

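Here the hub top is at (269,155), and the handle blob spans (282–307, 206–245), with its top face centred at about (294,232).

```bash
python3 - <<'E'
from h import *
from rig import manip
np.set_printoptions(precision=4,suppress=True)
c=pickle.load(open("w_h2.pkl","rb"))
h=onz(c,(269,155),.093)[0];print("hub",h)
k=(cv2.cvtColor(c["image"],cv2.COLOR_RGB2HSV)[200:250,275:315,2]<42).astype(np.uint8)
q=cv2.connectedComponentsWithStats(k);j=1+np.argmax(q[2][1:,4]);print(q[2][j],q[3][j]+[275,200])
a=onz(c,(294,232),.134)[0];b=onz(c,q[3][j]+[275,200],.112)[0];print("handle",a,b)
H=np.array([.5015,-.302]);P=(a[:2]+b[:2])/2;v=P-H;th=np.arctan2(v[1],v[0]);print(np.hypot(*v),np.degrees(th)%360)
P=H+.055*np.array([np.cos(th),np.sin(th)]);print(P)
manip.move_to([*P,.19],rv(4.7));manip.servo_line([*P,.113],rv(4.7),.12);print(manip.get_contact_force())
manip.command_gripper(0.0,25);print(manip.get_width(),manip.get_grip_force(),manip.get_contact_force(),manip.get_position(),manip.get_time())
E
```

```text
hub [ 0.5023 -0.3022  0.093 ]
[  6   5  28  38 446] [292.4574 217.8027]
handle [ 0.4535 -0.3253  0.134 ] [ 0.4571 -0.3246  0.112 ]
0.05157289942431856 206.44208046759724
[ 0.4523 -0.3265]
[0.4805 0.2839 0.5177]
0.021480311326951097 24.420031044865027 [0.1688 1.511  7.3911] [ 0.4527 -0.3268  0.1139] 15.275
```

```bash
cat >> h.py <<'E'
R0=.055
def pt(H,deg):
    t=np.radians(deg);return [H[0]+R0*np.cos(t),H[1]+R0*np.sin(t),.113]
def fr(manip,deg):
    f=manip.get_contact_force();t=np.radians(deg);return np.array([f[0]*np.cos(t)+f[1]*np.sin(t),-f[0]*np.sin(t)+f[1]*np.cos(t)])
def ang(manip,H):
    p=manip.get_position();return np.degrees(np.arctan2(p[1]-H[1],p[0]-H[0]))
E
python3 - <<'E'
from h import *
from rig import manip
np.set_printoptions(precision=2,suppress=True)
H=[.5018,-.302];manip.command_gripper(0.0,40)
for a in np.arange(195,29,-15.):
    manip.servo_line(pt(H,a),rv(4.7),.1);f=fr(manip,a);print(a,f,manip.get_contact_force(),round(ang(manip,H),1))
    if abs(f).max()>25: break
print(manip.get_width(),manip.get_time())
E
```

```text
195.0 [ 1.97 -1.46] [-2.28  0.9   8.16] -165.1
180.0 [ 3.66 -2.83] [-3.66  2.83  9.18] 179.7
165.0 [ 3.97 -2.67] [-3.14  3.61  9.83] 164.6
150.0 [ 4.32 -1.92] [-2.78  3.82 10.7 ] 149.5
135.0 [ 5.2  -2.17] [-2.14  5.22 10.88] 134.3
120.0 [ 6.04 -1.49] [-1.74  5.98  9.91] 119.2
105.0 [ 6.1 -2. ] [0.35 6.41 8.44] 103.8
90.0 [ 6.32 -2.46] [2.46 6.32 7.78] 88.5
75.0 [ 4.66 -2.76] [3.87 3.79 6.86] 73.4
60.0 [ 3.15 -3.33] [4.46 1.06 7.14] 58.4
45.0 [ 1.89 -2.13] [ 2.84 -0.18  8.54] 43.5
30.0 [ 0.33 -2.52] [ 1.55 -2.02  8.07] 28.6
0.02128020689166812 18.9583
```

```bash
python3 - <<'E'
from h import *
from rig import manip
np.set_printoptions(precision=2,suppress=True)
H=[.5018,-.302]
a=28.
while a>-12:
    a-=2 if a>12 else 1;manip.servo_line(pt(H,a),rv(4.7),.04);f=fr(manip,a);print(a,f,round(ang(manip,H),2))
    if f[1]>14: break
print(manip.get_position()*1000,manip.get_width(),manip.get_time())
E
```

```text
26.0 [ 1.01 -0.72] 25.21
24.0 [0.87 0.64] 23.57
22.0 [0.5  1.05] 21.7
20.0 [1.07 1.32] 19.72
18.0 [-0.38  1.03] 17.75
16.0 [0.66 1.04] 15.72
14.0 [0.74 0.69] 13.73
12.0 [0.85 0.56] 11.77
11.0 [-0.49  1.45] 10.81
10.0 [-0.05  0.85] 9.85
9.0 [-0.89  1.11] 8.89
8.0 [-0.16  1.49] 7.89
7.0 [0.33 1.15] 6.87
6.0 [-0.55  1.52] 5.9
5.0 [-0.56  2.61] 5.26
4.0 [0.13 7.03] 5.17
3.0 [ 0.79 12.85] 5.11
2.0 [ 1.07 15.56] 5.02
[ 556.42 -297.21  113.86] 0.020880876762119832 23.4583
```

```bash
python3 - <<'E'
from h import *
from rig import manip
np.set_printoptions(precision=2,suppress=True)
H=[.5018,-.302];S=5.15;mx=0
for a in np.arange(S+12,S+711,12):
    manip.servo_line(pt(H,a),rv(4.7),.09);f=fr(manip,a);mx=max(mx,abs(f).max())
    if abs(f).max()>25: print("stop",a,f);break
    if round((a-S)/12)%10==0: print(a,f,(ang(manip,H)-a+180)%360-180,manip.get_width())
print(a,mx,manip.get_time())
E
```

```text
125.15 [3.34 2.55] 0.8847036422411065 0.02075092177075395
245.15 [-2.53  3.02] 0.8414453924537497 0.02104750907587827
365.15 [-0.36  2.22] 0.5476882869251654 0.020706359520067698
485.15 [1.61 2.41] 0.8325431752831491 0.020749391479693985
605.15 [-2.45  1.87] 0.7621430956812674 0.02088428290465257
713.15 3.6192987226337454 39.7167
```

```bash
python3 - <<'E'
from h import *
from rig import manip
np.set_printoptions(precision=2,suppress=True)
H=[.5018,-.302];S=5.15
for a in (S-4,S-2,S-1,S):
    manip.servo_line(pt(H,a),rv(4.7),.03);print(a,fr(manip,a),ang(manip,H))
for _ in range(4):
    e=S-ang(manip,H)
    if abs(e)<.15: break
    a+=e;manip.servo_line(pt(H,a),rv(4.7),.02);manip.hold(.2);print(a,fr(manip,a),ang(manip,H))
c=manip.camera("top");w=wcam(manip,"w_end")["image"];print(manip.get_width(),manip.get_grip_force(),manip.get_time())
t=cv2.resize(c["image"][150:270,150:480,::-1],(780,284),interpolation=2);s=cv2.resize(manip.camera("scene")["image"][160:290,90:410,::-1],(780,316),interpolation=2)
cv2.imwrite("pics/end.png",np.vstack([t,s]))
E
```

```text
1.1500000000000004 [-0.63  1.48] 1.2400734003195872
3.1500000000000004 [-0.94 -0.55] 3.00324401247757
4.15 [ 0.14 -0.93] 3.8109216629538842
5.15 [-0.03 -0.56] 4.738391550970365
5.561608449029635 [-0.3  -1.93] 5.044169883935237
0.020500985042948703 41.2990277283825 41.425
```

View pics/end.png

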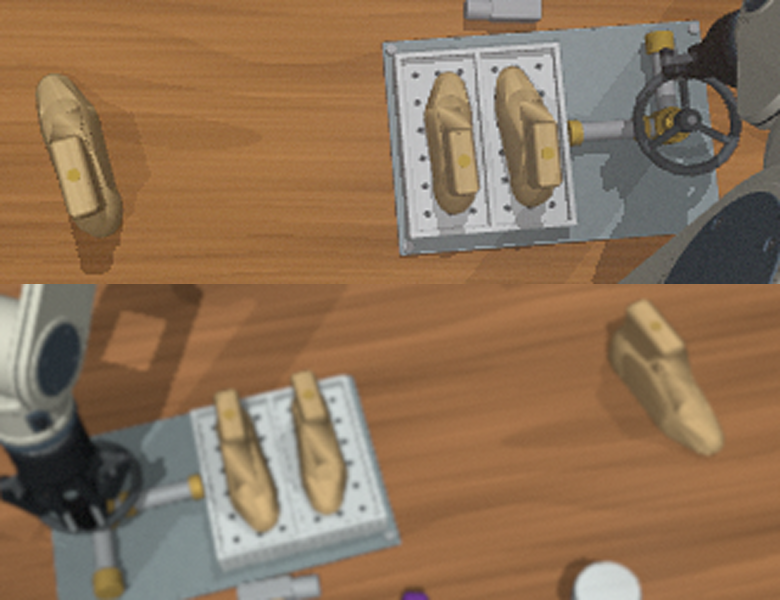

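```bash
python3 - <<'E'
from h import *
np.set_printoptions(precision=4,suppress=True)
def q(n,pts):
    c=pickle.load(open(n+".pkl","rb"));w=onz(c,pts,.114)[:,:2]
    d=[w[0]-w[3],w[1]-w[2]];print(n,w.mean(0),[round(float(np.degrees(np.arctan2(x[1],x[0]))),1) for x in d],[np.hypot(*x) for x in d])
q("w_h2",[(31,151),(70,148),(76,233),(40,236)])
q("w_hub",[(92,258),(130,254),(132,327),(98,330)])
q("w_over",[(135,165),(177,167),(178,250),(144,253)])
a=pickle.load(open("w_h2.pkl","rb"))["image"][40:250,0:160,::-1];b=pickle.load(open("w_over.pkl","rb"))["image"][45:265,100:350,::-1]
a=cv2.resize(a,None,fx=2.7,fy=2.7,interpolation=2);b=cv2.resize(b,None,fx=1.4,fy=1.4,interpolation=2)
o=np.zeros((600,800,3),np.uint8);o[:a.shape[0],:a.shape[1]]=a;o[:b.shape[0],440:440+b.shape[1]]=b;cv2.imwrite("pics/chk.png",o)
E
```

```text
w_h2 [ 0.4626 -0.1395] [-0.8, -1.0] [np.float64(0.06820018608088262), np.float64(0.06787529236143615)]
w_hub [ 0.4647 -0.1402] [0.2, -0.9] [np.float64(0.068607871776519), np.float64(0.06921303289267786)]
w_over [ 0.454 -0.051] [3.8, 0.6] [np.float64(0.06690524314517123), np.float64(0.06318775696264495)]
```

View pics/chk.png

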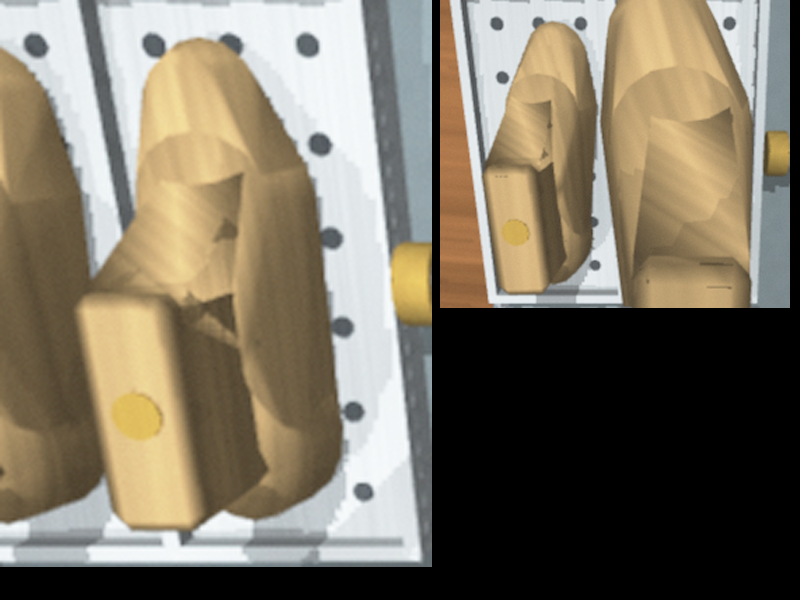

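```bash
python3 - <<'E'
from h import *
np.set_printoptions(precision=4,suppress=True)
def q(n,toe,dot,base,c=None):
    c=c or pickle.load(open(n+".pkl","rb"));a=onz(c,toe,base+.012)[0];b=onz(c,dot,base+.09)[0];d=a-b
    print(n,a[:2],b[:2],round(float(np.degrees(np.arctan2(d[1],d[0]))),1),np.hypot(*d[:2]))
t=pickle.load(open("d.pkl","rb"))["top"]
q("w_near",(267,48),(278.5,240),0);q("w_mate",(278,137),(277.4,245),0)
q("w_h2",(73,55),(50.7,194),.024);q("w_hub",(120,154),(109.5,296.5),.024)
E=lambda x,y:((x+.5)/2.3636-.5+150,(y+.5)/2.3667-.5+150)
q("top-end mate",E(511,68),E(548,153),.024,t);q("top-end partner",E(446,73),E(463,160),.024,t)
q("w_over",(184,61),(154,211),.024);q("w_hub",(44,154),(3,297),.024)
E
```

```text
w_near [0.5676 0.1624] [0.4627 0.1849] -12.1 0.1073525803826041
w_mate [0.567  0.1635] [0.4626 0.1852] -11.7 0.10663438707362607
w_h2 [ 0.5676 -0.122 ] [ 0.462  -0.1367] 7.9 0.10655921932163956
w_hub [ 0.5679 -0.1195] [ 0.4616 -0.1371] 9.4 0.10779404269729023
top-end mate [ 0.5661 -0.1185] [ 0.463  -0.1378] 10.6 0.10491696647074132
top-end partner [ 0.5596 -0.0436] [ 0.4549 -0.0471] 1.9 0.10473167757021656
w_over [ 0.5609 -0.0501] [ 0.4532 -0.0477] -1.3 0.10777159375688947
w_hub [ 0.5621 -0.0473] [ 0.4537 -0.0477] 0.2 0.10831163977773939
```

The mate is aligned: its toe line is at about 9.3°, and less the 4.4° built-in toe offset that leaves 4.9°. The mirror-image partner gives 4.7°, the same as the bed. The handle is gripped two turns from the stop with almost no side load, so I'm handing in.

```bash
python3 - <<'E'
from h import *
from rig import manip
print(ang(manip,[.5018,-.302]),manip.get_contact_force(),manip.get_grip_force(),manip.get_time());print(manip.sign_off())
E
```

```text
5.076980026029118 [-0.61940792 -1.90484319  9.10582601] 41.29793915664777 41.475
the job is handed in; nothing more can be done
None
```

The job is handed in at 41.5 s: the mate stands in the empty bay with its toe in line with the partner's. The valve was closed to its stop and opened two full turns (within about 0.1° by the arm's readings), with the handle still gripped; no verdict came back.

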